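Third hand at the frame corner: rail held home in the stile's groove

ROBOT

A 7-joint arm with a two-finger parallel gripper is mounted at the origin on the work surface. World frame = base frame: x ahead of the robot, y to its left, z up, the work surface at z = 0. Lengths are in m, angles in rad, forces in N, time in s.
With the tool pointing down it reaches from about 0.425 to 0.875 m from the base axis. Payload 4.7 kg.
Tool frame: the origin (TCP) lies at the very end of the fingers, on their centre line; the grasp point (between the pads) lies 19 mm behind it (ctrl.grasp_offset is the distance from the TCP to the grasp point, in m); z points along the fingers, y is the direction in which the jaws open and shut (so a half turn about z gives the same grasp; the last joint's range is limited). The gripper opens to 87 mm and grips with 3 to 60 N. Pads are 19 mm wide; open, the fingers measure 117 mm over their backs; the gripper's body (75 mm by 190 mm) begins 51 mm behind the grasp point.
Start: joints at [-1.27, 0.321, -0.07, 1.45, 0.023, 1.371, -0.057], TCP at [0.184, 0.623, 0.223] pointing down, gripper open.
Joint ranges: [-2.86, 2.86], [-0.3, 2.09], [-1.38, 1.24], [0.06, 2.45], [-1.56, 4.7], [0.09, 2.05], [-2.69, 2.69]. Speed limits (rad/s): [2.57, 2.57, 3.14, 3.14, 3.14, 3.14, 3.14].

INTERFACE

Orientations are given as a rotation vector (axis times angle).
In Python, from bench import ctrl gives the robot as it stands.
- The arm moves only by the shell command python3 -m creep 'ROWS' [FORCE]. ROWS is JSON, a list that holds one entry, the list of rows, each a list of 7 numbers: the opening, from 0 (shut) to 1 (fully open), then the shift along the tool's x, y, z in mm, then the turn, a rotation vector about the tool's x, y, z in rad. In form: [[[grip, dx, dy, dz, rx, ry, rz], ...]]. A call has 1 to 5 rows; each row is the pose to reach, as a shift and turn from the pose commanded when the call began, along the tool's axes at that moment; what a row does not reach only later rows make up. A row lasts 1/10 s, in which the tool goes at most 50 mm and 8.59 degrees, less where a joint would pass 70% of its speed; a pose out of reach is approached as far as the arm can. A call with a gripper value outside its range is refused whole. The fingers move at their own pace and stop on an object; FORCE is the grip in N (left out, the last holds). Time passes only in rows, so rows that repeat a pose let the fingers close. It gives the time, the measured TCP pose, the force and the opening at its end, in the units of the state.
- ctrl.get_state(): the state, without advancing time (a new reading comes with each control period).
- ctrl.get_image(name): name is "scene" or "top"; returns the picture (400x640x3 uint8, red, green, blue); there is no depth.
- ctrl.camera_params(name): a dict with "K" (3x3 intrinsics, pixels), "k1" (the pictures are not rectified: a ray, as slopes to the right and down, at radius r is drawn at 1 + k1 r^2 times it, then the intrinsics apply), "pose" (4x4, takes a point from camera to world coordinates). Camera axes: x right, y down, z forward; pixel columns grow to the right and rows downward; lengths in m; the calibration is good to about 2 mm. A picture is of the moment at which its call begins. camera_params takes no time and is no camera call.
- ctrl.close_job(): hands the job in, once; it reports no verdict.
The state is a dict: "time": time; "joint_positions": joint angles; "qd": joint speeds; "joint_torque": joint torques, N m; "position": TCP position; "tool_rot": TCP orientation; "ft_force": force on the tool from outside, world axes, zero at the start; "torque": the same for the moment, N m; "grip_width": opening from 0.0 (shut) to 1.0 (fully open).
Only numpy, scipy, OpenCV 4.12 (cv2) and the standard library are available. Lean on these libraries where they do the work, as an engineer would, in place of code of your own. Each camera call takes 0.05 s, during which the arm holds its last target. There are 200 camera calls.

TASK

The joiner is about to peg the first corner of a cupboard-door frame: take the loose rail (the one with a stub tenon on each end), lay it flat on the assembly board with one edge along the low side fence, and slide it along the fence until its tenon is in the groove of the clamped stile and the shoulder is closed, easing it in rather than ramming it. Keep it pressed home like that with a steady push of about 12 newtons for a few seconds, and finish your program while still holding it there: the joiner fastens it while you push, so do not let go. Leave everything else where it lies.

Things in the scene. Friction and masses are not known exactly. Their poses are not given: they have to be found in the camera images.
- rail: The part wanted: loose pale wooden bar 46 mm wide, 28 thick, 150 long between shoulders, plus at BOTH ends a stub tenon 10 mm long, 9 thick, 46 wide (last 3 mm tapered), centred in the thickness; 170 mm overall, about 140 g. Lies flat on the bench, to the right of the assembly board. Either end, either face may be used. Origin: centre of underside; x along its length, y across, z up.
- rail_a (a point): Centre of the rail's shoulder at its +x end (where the tenon begins): 75 mm from the rail's middle, at half thickness (14 mm above the underside). When home, the shoulder in use is at corner's x = 0, y = -23 mm, z = 14 mm.
- rail_b (a point): The same at the rail's -x end.
- board: Assembly board fixed on the bench: plywood 360 x 260 x 18 mm. Origin: centre of underside. x (away from the robot, within 0.25 rad) is the pushing direction; +y points to the side fence, a fixed strip along x, only 10 mm high above the board, inner face at y = +100 mm, 25 mm wide. Cam clamp with lever, 27 mm high above the board, at x -5 to 105, y -110 to -60 mm; 18 mm high stop behind the stile.
- stile: Stile fixed along y at the board's far end: 260 x 46 x 28 mm, rigid, from the side fence to y = -160 mm, top 46 mm above the bench. Its edge facing the robot has a groove all along, 12 mm high, 12 deep, 8 to 20 mm above the board: a rail flat on the board enters with 1.5 mm play above and below. The shoulder stops on the edge before the tenon bottoms. Origin: centre of underside.
- corner (a point): Point on the board's top (18 mm above the bench) where the stile's grooved edge meets the inner face of the side fence, at x = +104, y = +100 mm of the board; axes as the board's: x the pushing direction (the stile's edge is the plane x = 0), y towards the fence (the fence's face is the plane y = 0), z up.
- spare_stile: Bystander: 260 x 46 x 28 mm stile for the frame's other side: like the rail but longer, with no tenons and with a groove along one edge; lies loose on the bench. Not the part wanted. Leave it.
- chisel: Bystander: chisel, 235 mm long, lying on the free part of the assembly board, 23 mm high. Origin at the handle's blade end, underside. Leave it.
- hammer: Bystander: hammer, 290 mm, lying on the bench left of the board. Leave it.
- mallet: Bystander: round carver's mallet, 92 mm across, 232 mm tall, standing head down left of the board. Leave it.
- square: Bystander: try square, dark stock 120 mm and steel blade 160 mm, lying flat. Leave it.
- glue: Bystander: white glue bottle, 56 mm across, 170 mm tall, standing to the right beyond the board. Leave it.
- peg_tin: Bystander: round tin of wooden pegs, 68 mm across, 50 mm high. Leave it.
- gauge: Bystander: marking gauge, 200 mm beam with a 60 mm square fence block, lying on the bench. Leave it.
Not all that is in view belongs to the job. Leave any orange look-alike of the rail alone.

How it is judged:
By the outcome, as a careful person would: the job done as asked, in the order asked, and still so for the second after the job is handed in, while the arm keeps its last pose, push and grip.
It also fails if it takes over 67 s, if anything falls off the work surface, if the arm or the gripper's body presses on something with over 40 N, if the wrist force passes 120 N, or if a joint passes its speed limit or range.

## Working session

There is one attempt and no reset: what is moved stays moved. The work goes in short steps, Python scripts to look and compute and a shell command to move; the robot and the scene stay as the last step left them, time stands still between calls to the robot, and variables do not carry over. Pictures are saved under pics/ and viewed, about 8 in all and at most 12, crops included, and the job is handed in when it is done.

```bash
mkdir -p pics; ls
python3 - <<'E'
from bench import ctrl
import cv2
for n in("scene","top"):
    im=ctrl.get_image(n); cv2.imwrite(f"pics/{n}0.png",im[:,:,::-1]); p=ctrl.camera_params(n); print(n,p)
s=ctrl.get_state(); print(s)
E
```

```text
pics
scene {'K': array([[409.53199989,   0.        , 321.02014346],
       [  0.        , 409.53199989, 209.40845124],
       [  0.        ,   0.        ,   1.        ]]), 'k1': -0.015060301854740532, 'pose': array([[ 0.72364223,  0.40759441, -0.55696384,  1.37749532],
       [ 0.69001948, -0.44440867,  0.57129157, -0.79167088],
       [-0.01466431, -0.7977266 , -0.60284096,  0.90386353],
       [ 0.        ,  0.        ,  0.        ,  1.        ]])}
top {'K': array([[375.35735799,   0.        , 324.11855506],
       [  0.        , 375.35735799, 197.23723121],
       [  0.        ,   0.        ,   1.        ]]), 'k1': -0.02603169984275139, 'pose': array([[-0.00961475, -0.99846474,  0.05455017,  0.53200823],
       [-0.99977363,  0.00856324, -0.01947715,  0.00942607],
       [ 0.01898012, -0.05472509, -0.99832105,  1.19494669],
       [ 0.        ,  0.        ,  0.        ,  1.        ]])}
{'time': 0.1, 'joint_positions': array([-1.26988182,  0.32175688, -0.07009641,  1.45153179,  0.02259607,
        1.37077875, -0.05693124]), 'qd': array([ 0.00108151, -0.00154063,  0.00052667, -0.00298931,  0.00103341,
       -0.00013414, -0.00085554]), 'joint_torque': array([ 2.33518758e-04, -4.92571092e+01, -4.05312767e-01, -3.13397813e+01,
       -6.40337658e-02,  3.96081386e-02,  7.08537050e-05]), 'position': array([0.18378591, 0.6229769 , 0.22157641]), 'tool_rot': array([-4.48951706e-01, -3.10918720e+00,  2.63925063e-03]), 'ft_force': array([-0.130428  ,  0.31346797, -0.30651495]), 'torque': array([ 0.07142688,  0.03190606, -0.0356995 ]), 'grip_width': 0.9965041099452926}
```

View pics/top0.png

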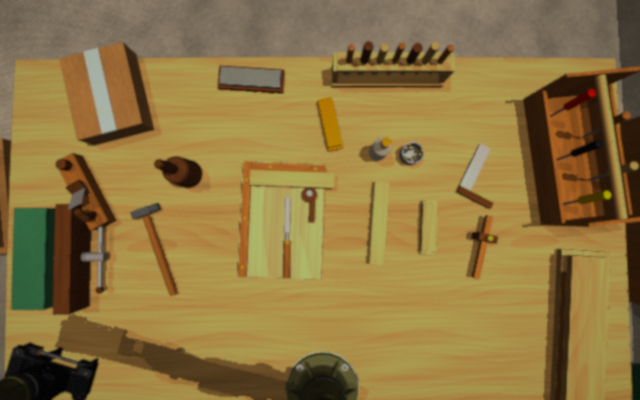

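View pics/scene0.png

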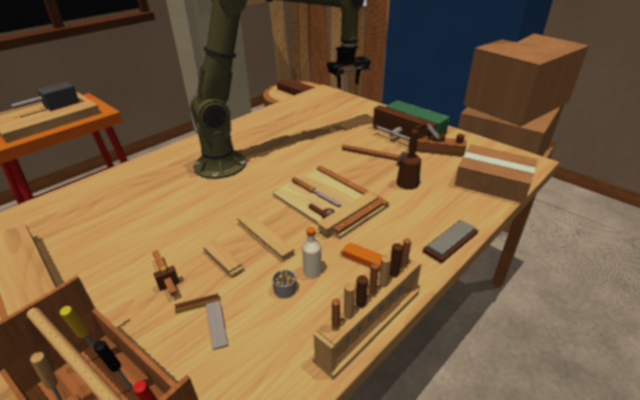

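```bash
cat > h.py <<'E'
import numpy as np, cv2
from bench import ctrl
from scipy.spatial.transform import Rotation as R
def ray(n,uv):
    p=ctrl.camera_params(n);K=p["K"];T=p["pose"]
    d=(np.atleast_2d(uv)-[K[0,2],K[1,2]])/[K[0,0],K[1,1]]
    s=d.copy()
    for _ in range(10): s=d/(1+p["k1"]*(s**2).sum(1,keepdims=True))
    return T[:3,3],np.c_[s,np.ones(len(s))]@T[:3,:3].T
def onz(n,uv,z):
    o,d=ray(n,uv); return o+d*((z-o[2])/d[:,2])[:,None]
def proj(n,P):
    p=ctrl.camera_params(n);K=p["K"];T=p["pose"]
    c=(np.atleast_2d(P)-T[:3,3])@T[:3,:3]; s=c[:,:2]/c[:,2:]
    s=s*(1+p["k1"]*(s**2).sum(1,keepdims=True)); return s*[K[0,0],K[1,1]]+[K[0,2],K[1,2]]
E
python3 - <<'E'
import cv2,numpy as np
a=cv2.imread("pics/top0.png"); b=cv2.imread("pics/scene0.png")
A=cv2.resize(a[155:290,230:445],None,fx=3.7,fy=3.7,interpolation=cv2.INTER_CUBIC)
cv2.imwrite("pics/c1.png",A[:500,:800])
g=a.astype(int)
for v in (205,227,248): print(v,[tuple(g[v,u]) for u in range(415,442)])
E
```

```text
205 [(np.int64(68), np.int64(135), np.int64(177)), (np.int64(69), np.int64(136), np.int64(177)), (np.int64(63), np.int64(128), np.int64(168)), (np.int64(55), np.int64(110), np.int64(146)), (np.int64(43), np.int64(86), np.int64(116)), (np.int64(33), np.int64(68), np.int64(93)), (np.int64(28), np.int64(58), np.int64(77)), (np.int64(38), np.int64(76), np.int64(93)), (np.int64(59), np.int64(113), np.int64(135)), (np.int64(70), np.int64(138), np.int64(164)), (np.int64(75), np.int64(147), np.int64(174)), (np.int64(78), np.int64(152), np.int64(176)), (np.int64(79), np.int64(156), np.int64(175)), (np.int64(84), np.int64(161), np.int64(175)), (np.int64(84), np.int64(163), np.int64(174)), (np.int64(86), np.int64(164), np.int64(175)), (np.int64(82), np.int64(160), np.int64(174)), (np.int64(82), np.int64(158), np.int64(175)), (np.int64(84), np.int64(160), np.int64(176)), (np.int64(87), np.int64(162), np.int64(175)), (np.int64(88), np.int64(164), np.int64(174)), (np.int64(87), np.int64(160), np.int64(174)), (np.int64(80), np.int64(150), np.int64(172)), (np.int64(73), np.int64(143), np.int64(174))
[... 1922 characters left out ...]
t64(175)), (np.int64(80), np.int64(154), np.int64(175)), (np.int64(82), np.int64(160), np.int64(175)), (np.int64(85), np.int64(164), np.int64(175)), (np.int64(85), np.int64(167), np.int64(173)), (np.int64(86), np.int64(167), np.int64(174)), (np.int64(85), np.int64(166), np.int64(174)), (np.int64(85), np.int64(165), np.int64(174)), (np.int64(86), np.int64(165), np.int64(175)), (np.int64(85), np.int64(160), np.int64(174)), (np.int64(78), np.int64(151), np.int64(174)), (np.int64(73), np.int64(144), np.int64(175)), (np.int64(70), np.int64(141), np.int64(175)), (np.int64(71), np.int64(141), np.int64(176)), (np.int64(70), np.int64(140), np.int64(176)), (np.int64(71), np.int64(140), np.int64(176))]
```

View pics/c1.png

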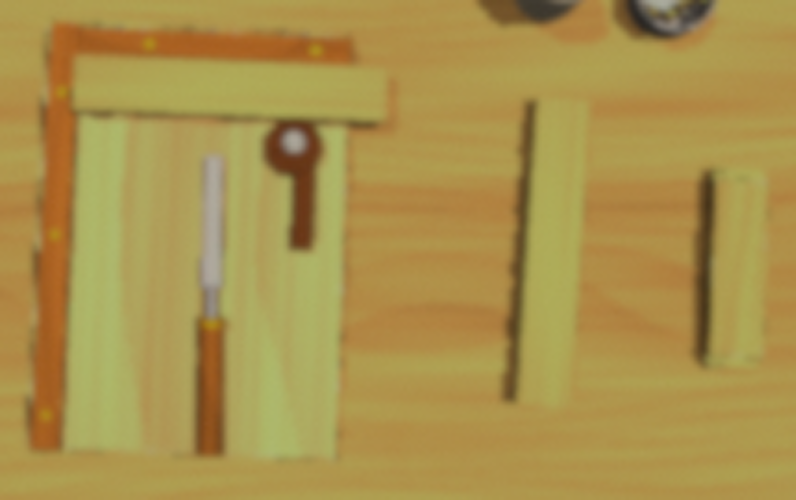

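Run:
```python
from h import *
a=cv2.imread("pics/top0.png").astype(float)
def cross(p,t,x0):
    for i in range(len(p)-1):
        if (p[i]-t)*(p[i+1]-t)<=0 and p[i]!=p[i+1]: return x0+i+(t-p[i])/(p[i+1]-p[i])
def fit(P,ax):
    c=np.polyfit(P[:,ax],P[:,1-ax],1); r=np.abs(P[:,1-ax]-np.polyval(c,P[:,ax])); k=r<=np.median(r)*2.5+1e-6
    c=np.polyfit(P[k,ax],P[k,1-ax],1); return c,r.std()
# rail
L=[];Rr=[]
for v in range(206,250):
    l=cross(a[v,419:427,2],130,419)
    g=a[v,430:445,1]/a[v,430:445,2]; r=cross(g,.855,430)
    if l: L.append((l,v))
    if r: Rr.append((r,v))
for n,Q in(("L",L),("R",Rr)):
    W=onz("top",np.array(Q),.028)[:,:2]; c,s=fit(W,0); print("rail",n,len(Q),"angle",np.arctan(c[0]),"y@.46",np.polyval(c,.46),s)
for u in (425,428,432): 
    print(u,[tuple(map(int,a[v,u])) for v in range(197,207)],[tuple(map(int,a[v,u])) for v in range(246,260)])
# fence inner: orange->pale; stile edge
for v in (200,230,260): print(v,[tuple(map(int,a[v,u])) for u in range(236,256)])
for u in (260,280,300): print(u,[tuple(map(int,a[v,u])) for v in range(164,194)])
```

```text
rail L 44 angle -0.05972647346239178 y@.46 -0.3159698285836093 0.00020541563343232054
rail R 44 angle -0.044245621055005804 y@.46 -0.36234631477057 0.00047914608844608656
425 [(78, 153, 176), (77, 152, 174), (78, 153, 173), (76, 150, 166), (75, 149, 160), (79, 153, 164), (77, 149, 166), (75, 147, 170), (75, 147, 174), (74, 148, 174)] [(80, 155, 175), (78, 154, 175), (78, 152, 175), (77, 150, 173), (76, 149, 169), (78, 151, 165), (81, 155, 165), (77, 150, 164), (74, 145, 167), (73, 143, 172), (76, 149, 174), (79, 155, 174), (79, 156, 176), (78, 151, 176)]
428 [(77, 152, 175), (79, 153, 176), (80, 156, 175), (82, 160, 174), (85, 164, 172), (83, 163, 170), (83, 160, 170), (82, 159, 172), (84, 161, 175), (83, 161, 175)] [(81, 158, 175), (82, 158, 175), (82, 160, 175), (85, 159, 175), (89, 162, 174), (91, 164, 174), (89, 166, 174), (83, 163, 173), (78, 153, 173), (73, 145, 173), (77, 150, 175), (80, 155, 175), (77, 153, 174), (76, 149, 175)]
432 [(77, 151, 175), (78, 153, 176), (79, 156, 175), (81, 160, 174), (85, 165, 173), (83, 162, 170), (84, 159, 169), (83, 157, 172), (82, 158, 175), 
[... 1964 characters left out ...]
 169, 175), (87, 168, 175), (86, 168, 175), (86, 168, 174), (83, 162, 169), (73, 143, 155), (66, 124, 148), (74, 134, 164), (83, 149, 174), (87, 154, 176), (89, 157, 176), (88, 155, 176), (87, 155, 175), (87, 155, 175)]
300 [(51, 115, 167), (40, 105, 170), (35, 99, 170), (33, 97, 168), (35, 97, 170), (34, 98, 168), (40, 103, 165), (60, 126, 166), (77, 153, 171), (86, 166, 174), (87, 168, 176), (87, 168, 175), (86, 168, 174), (88, 170, 176), (87, 169, 175), (86, 168, 175), (87, 167, 175), (85, 165, 175), (84, 164, 175), (86, 168, 175), (86, 168, 173), (82, 159, 165), (73, 140, 152), (72, 133, 151), (83, 150, 164), (94, 166, 173), (95, 168, 171), (89, 158, 164), (84, 149, 158), (80, 144, 154)]
```

Run:
```python
from h import *
a=cv2.imread("pics/top0.png").astype(float)
def cross(p,t,x0):
    for i in range(len(p)-1):
        if (p[i]-t)*(p[i+1]-t)<=0 and p[i]!=p[i+1]: return x0+i+(t-p[i])/(p[i+1]-p[i])
sh=onz("top",[[429,201.7],[428.2,251.8]],.028); print("shoulders",sh)
F=np.array([(cross(a[v,244:256,1],138,244),v) for v in range(196,270)])
W=onz("top",F,.018)[:,:2]; c=np.polyfit(W[:,0],W[:,1],1); print("fence face y(x)",c,"rms",(W[:,1]-np.polyval(c,W[:,0])).std(), W[[0,-1]])
S=np.array([(u,cross(a[178:187,u,2],163,178)) for u in range(254,296) if cross(a[178:187,u,2],163,178)])
W2=onz("top",S,.046)[:,:2]; d=np.polyfit(W2[:,1],W2[:,0],1); print("stile edge x(y)",d,"rms",(W2[:,0]-np.polyval(d,W2[:,1])).std())
S2=np.array([(u,cross(a[167:175,u,1],138,167)) for u in range(254,325) if cross(a[167:175,u,1],138,167)])
W3=onz("top",S2,.046)[:,:2]; e=np.polyfit(W3[:,1],W3[:,0],1); print("stile far edge",e)
x=0.6
for _ in range(9): y=np.polyval(c,x); x=np.polyval(d,y)
print("corner",x,y,"board yaw",np.arctan(c[0]),-np.arctan(d[0]),"far-near",np.polyval(e,y-.1)-np.polyval(d,y-.1))
print(R.from_rotvec(ctrl.get_state()["tool_rot"]).as_matrix().round(3))
```

```text
shoulders [[ 0.57894015 -0.34207204  0.028     ]
 [ 0.42285257 -0.33583113  0.028     ]]
fence face y(x) [-0.04497526  0.24468418] rms 0.00037813367238466146 [[0.60218004 0.21723702]
 [0.37539522 0.22756366]]
stile edge x(y) [0.04697196 0.63000813] rms 0.00036541524452707893
stile far edge [0.04273082 0.67215233]
corner 0.6401490646985896 0.2158933059500892 board yaw -0.044944976417548854 -0.04693745661389361 far-near 0.04165268132917588
[[-0.959  0.283 -0.   ]
 [ 0.283  0.959 -0.002]
 [-0.    -0.002 -1.   ]]
```

Candidates: the pale bar with tenons at top (428,227) is about 170 mm long and is the rail. The plain bar at (378,222) is 260 mm and is the spare stile, and the orange look-alike is at (330,124). The crop shows the tenon steps at both ends of (428,227), so I'm choosing that one.

```bash
python3 -m creep '[[[0.9,-37,-28,-20,0,0,-0.1],[0.9,-74,-56,-40,0,0,-0.235],[0.9,-111,-84,-60,0,0,-0.235],[0.9,-148,-112,-80,0,0,-0.235],[0.9,-185,-140,-80,0,0,-0.235]]]' 30; python3 -c "
from h import *
s=ctrl.get_state();print(s['position'],R.from_rotvec(s['tool_rot']).as_matrix().round(3))"
```

```text
time: 0.6
position: [0.3231, 0.4363, 0.3053]
tool_rot: [0.08, 3.138, 0.007]
ft_force: [-0.4, -0.4, -0.3]
grip_width: 0.903
[0.32306282 0.43634072 0.30533079] [[-0.999  0.051  0.002]
 [ 0.051  0.999  0.004]
 [-0.002  0.004 -1.   ]]
```

```bash
python3 -m creep '[[[0.9,-20,-43,0,0,0,0],[0.9,-40,-86,0,0,0,0],[0.9,-60,-129,0,0,0,0],[0.9,-80,-172,0,0,0,0],[0.9,-100,-213,0,0,0,0]]]'; python3 -m creep '[[[0.9,-20,-43,0,0,0,0],[0.9,-40,-86,0,0,0,0],[0.9,-60,-129,0,0,0,0],[0.9,-80,-172,0,0,0,0],[0.9,-100,-213,0,0,0,0]]]'; python3 -m creep '[[[0.9,-2,-35,0,0,0,0],[0.9,-4,-70,10,0,0,0],[0.9,-6,-105,20,0,0,0],[0.9,-8,-140,30,0,0,0],[0.9,-9,-170,40,0,0,0]]]'; python3 -m creep '[[[0.9,-2,-35,20,0,0,0],[0.9,-4,-70,40,0,0,0],[0.9,-6,-105,60,0,0,0],[0.9,-8,-140,80,0,0,0],[0.9,-8,-171,90,0,0,0]]]';  python3 -m creep '[[[0.9,0,0,0,0,0,0],[0.9,0,0,0,0,0,0]]]'
```

```text
time: 1.1
position: [0.4109, 0.2167, 0.3024]
tool_rot: [-0.082, -3.14, -0.0]
ft_force: [1.0, -0.1, 0.1]
grip_width: 0.897
time: 1.6
position: [0.4995, -0.0011, 0.3025]
tool_rot: [0.082, 3.14, 0.001]
ft_force: [0.3, 1.1, -0.5]
grip_width: 0.898
time: 2.1
position: [0.499, -0.1712, 0.262]
tool_rot: [-0.083, -3.14, 0.0]
ft_force: [0.7, 0.3, -0.8]
grip_width: 0.902
time: 2.6
position: [0.4976, -0.3412, 0.1702]
tool_rot: [-0.082, -3.138, -0.001]
ft_force: [-0.8, -1.0, 1.7]
grip_width: 0.898
time: 2.8
position: [0.498, -0.3407, 0.1718]
tool_rot: [-0.084, -3.139, -0.001]
ft_force: [0.2, 0.5, 0.0]
grip_width: 0.9
```

```bash
python3 -m creep '[[[0.9,0,0,30,0,0,0],[0.9,0,0,60,0,0,0],[0.9,0,0,100,0,0,0],[0.9,0,0,100,0,0,0]]]'
python3 - <<'E'
from h import *
im=ctrl.get_image("scene")[:,:,::-1].copy()
s=ctrl.get_state(); T=R.from_rotvec(s['tool_rot']).as_matrix(); p=s['position'];print(p)
c=np.array([.501,-.341,.028]); f=lambda x,y:c+[x*.9986+y*.052,-x*.052+y*.9986,0]
uv=proj("scene",[f(.075,.023),f(.075,-.023),f(-.075,-.023),f(-.075,.023),p])
x0,y0=[int(v) for v in uv.mean(0)-[70,60]]
k=5;z=cv2.resize(im[y0:y0+110,x0:x0+150],None,fx=k,fy=k,interpolation=cv2.INTER_CUBIC)
for q in uv: cv2.circle(z,tuple(int(v) for v in (q-[x0,y0]+.5)*k),4,(0,0,255),1)
cv2.imwrite("pics/c2.png",z); print(uv,x0,y0)
E
```

```text
time: 3.2
position: [0.4967, -0.3357, 0.0682]
tool_rot: [-0.077, -3.133, -0.009]
ft_force: [0.1, -0.2, -1.1]
grip_width: 0.899
[ 0.49812116 -0.33749203  0.07108407]
[[241.22397374 263.33533273]
 [228.37991668 270.95640539]
 [202.36341614 246.57868841]
 [214.8327688  239.91433055]
 [219.42052625 243.43150119]] 151 192
```

View pics/c2.png

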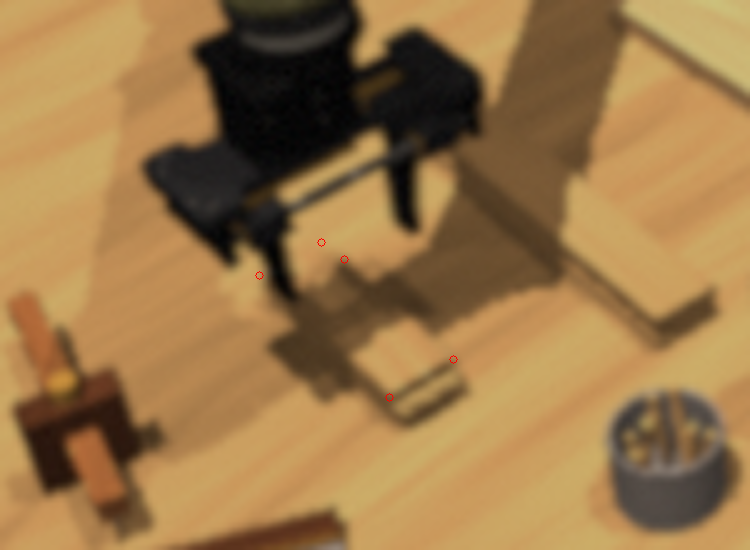

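The crop shows the fingers straddling the rail, with predicted shoulder corners (red) within about 1 px of the rail's end. I'm descending and gripping.

```bash
python3 -m creep '[[[0.9,-3,0,20,0,0,0],[0.9,-3,0,40,0,0,0],[0.9,-3,0,57,0,0,0],[0.9,-3,0,57,0,0,0],[0.9,-3,0,57,0,0,0]]]';  python3 -m creep '[[[0.45,0,0,0,0,0,0],[0.45,0,0,0,0,0,0],[0.45,0,0,0,0,0,0],[0.45,0,0,0,0,0,0],[0.45,0,0,0,0,0,0]]]' 40; python3 -m creep '[[[0.45,0,0,0,0,0,0],[0.45,0,0,0,0,0,0],[0.45,0,0,0,0,0,0],[0.45,0,0,0,0,0,0],[0.45,0,0,0,0,0,0]]]' 40
```

```text
time: 3.75
position: [0.5025, -0.3407, 0.0167]
tool_rot: [0.081, 3.139, -0.001]
ft_force: [-0.1, -0.4, 0.3]
grip_width: 0.897
time: 4.25
position: [0.5018, -0.3405, 0.0157]
tool_rot: [0.081, 3.14, 0.0]
ft_force: [0.1, 0.1, 1.5]
grip_width: 0.534
time: 4.75
position: [0.5018, -0.3404, 0.0157]
tool_rot: [0.081, 3.14, 0.0]
ft_force: [-1.7, 1.1, 3.7]
grip_width: 0.52
```

```bash
python3 -m creep '[[[0.45,0,0,-15,0,0,0],[0.45,0,0,-40,0,0,0],[0.45,0,0,-70,0,0,0],[0.45,0,0,-100,0,0,0],[0.45,0,0,-100,0,0,0]]]'; python3 -m creep '[[[0.45,0,20,0,0,0,0],[0.45,0,55,0,0,0,0],[0.45,0,90,0,0,0,0],[0.45,-1,130,0,0,0,0],[0.45,-1,170,0,0,0,0]]]';python3 -m creep '[[[0.45,0,40,0,0,0,0],[0.45,0,80,0,0,0,0],[0.45,0,120,0,0,0,0],[0.45,-1,160,0,0,0,0],[0.45,-1,200,0,0,0,0]]]';python3 -m creep '[[[0.45,0,40,0,0,0,0],[0.45,0,80,0,0,0,0],[0.45,0,120,0,0,0,0],[0.45,-2,150,0,0,0,0],[0.45,-2,163,0,0,0,0]]]';python3 -m creep '[[[0.45,0,0,0,0,0,0],[0.45,0,0,0,0,0,0],[0.45,0,0,0,0,0,0]]]'
python3 - <<'E'
from h import *
s=ctrl.get_state();print(s['position'],s['ft_force'],R.from_rotvec(s['tool_rot']).as_matrix().round(4))
for n in("top","scene"):
    im=ctrl.get_image(n)[:,:,::-1].copy(); cv2.imwrite(f"pics/{n}1.png",im)
    uv=proj(n,s['position'])[0]; x0,y0=(uv-[75,55]).astype(int)
    cv2.imwrite(f"pics/c3{n}.png",cv2.resize(im[y0:y0+110,x0:x0+150],None,fx=5,fy=5,interpolation=cv2.INTER_CUBIC)); print(x0,y0)
E
```

```text
time: 5.25
position: [0.5039, -0.3429, 0.1206]
tool_rot: [0.082, 3.133, -0.006]
ft_force: [0.8, -0.7, -2.6]
grip_width: 0.526
time: 5.75
position: [0.511, -0.1695, 0.1151]
tool_rot: [-0.083, -3.14, 0.0]
ft_force: [1.3, -0.4, -1.4]
grip_width: 0.523
time: 6.25
position: [0.5224, 0.0303, 0.1153]
tool_rot: [-0.082, -3.14, 0.0]
ft_force: [-0.1, -0.2, -2.1]
grip_width: 0.53
time: 6.75
position: [0.5325, 0.1953, 0.1149]
tool_rot: [-0.074, -3.14, -0.001]
ft_force: [-1.4, 0.2, -1.8]
grip_width: 0.524
time: 7.05
position: [0.5336, 0.1888, 0.1155]
tool_rot: [-0.087, -3.14, 0.002]
ft_force: [0.5, 0.0, -1.6]
grip_width: 0.525
[0.53355171 0.18880746 0.11553502] [ 0.5091135   0.04660244 -1.57850055] [[-9.985e-01  5.520e-02 -2.000e-04]
 [ 5.520e-02  9.985e-01 -1.000e-03]
 [ 1.000e-04 -1.000e-03 -1.000e+00]]
179 162
267 113
```

View pics/c3scene.png

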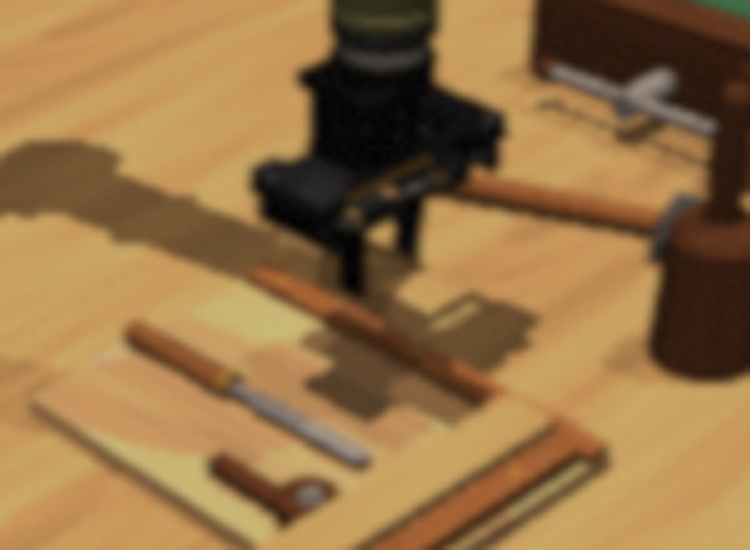

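The scene crop shows the gripper above the fence, but the rail isn't obvious in it. I'll check the top view and whether the rail's old place is now empty.

Run:
```python
import cv2
a=cv2.imread("pics/top1.png")
cv2.imwrite("pics/c4.png",cv2.resize(a[150:290,225:445],None,fx=3.6,fy=3.6,interpolation=cv2.INTER_CUBIC))
```

```text
(no output)
```

View pics/c4.png

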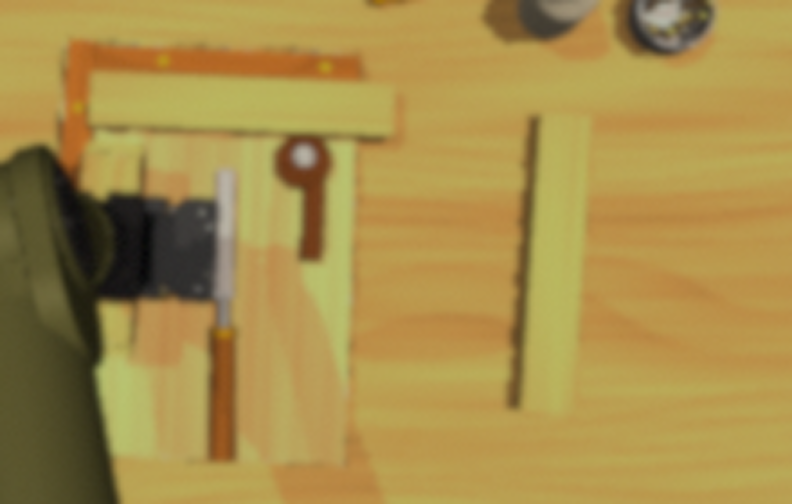

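The rail is in the gripper: its front is at crop (112,165) and its rear at (115,320), lying parallel to the fence, and its old place is empty. I'm lowering it onto the board.

```bash
python3 -m creep '[[[0.45,0,0,20,0,0,0],[0.45,0,0,40,0,0,-0.007],[0.45,0,0,60,0,0,-0.007],[0.45,0,0,73,0,0,-0.007],[0.45,0,0,77,0,0,-0.007]]]';python3 -m creep '[[[0.45,0,0,0,0,0,0],[0.45,0,0,1,0,0,0],[0.45,0,0,2,0,0,0]]]'; python3 -m creep '[[[0.45,0,0,1,0,0,0],[0.45,0,0,2,0,0,0],[0.45,0,0,2,0,0,0]]]'
```

```text
time: 7.65
position: [0.5325, 0.1905, 0.0372]
tool_rot: [-0.072, -3.139, 0.002]
ft_force: [0.1, 0.1, -1.4]
grip_width: 0.522
time: 7.95
position: [0.5342, 0.1919, 0.0376]
tool_rot: [0.07, 3.139, 0.002]
ft_force: [0.5, -0.6, -1.5]
grip_width: 0.522
time: 8.25
position: [0.5333, 0.1916, 0.0346]
tool_rot: [0.07, 3.141, 0.0]
ft_force: [-0.1, -0.2, -0.8]
grip_width: 0.522
```

```bash
python3 -m creep '[[[0.45,0,0,0.5,0,0,0],[0.45,0,0,1,0,0,0],[0.45,0,0,1,0,0,0]]]'; python3 -m creep '[[[0.45,0,1,0.5,0,0,0],[0.45,0,2,0.5,0,0,0],[0.45,0,3,0.5,0,0,0],[0.45,0,3,0.5,0,0,0]]]'
```

```text
time: 8.55
position: [0.5334, 0.1916, 0.0337]
tool_rot: [0.07, 3.141, 0.0]
ft_force: [-0.8, 0.4, -0.1]
grip_width: 0.522
time: 8.95
position: [0.5341, 0.1939, 0.0337]
tool_rot: [0.071, 3.14, -0.001]
ft_force: [-1.2, -4.4, 6.0]
grip_width: 0.522
```

```bash
for i in 1 2; do python3 -m creep '[[[0.45,0,0.5,0,0,0,0],[0.45,0,1,0,0,0,0],[0.45,0,1.5,0,0,0,0],[0.45,0,1.5,0,0,0,0]]]'; done
```

```text
time: 9.35
position: [0.5344, 0.1953, 0.0337]
tool_rot: [0.071, 3.139, -0.001]
ft_force: [-1.2, -2.6, 5.2]
grip_width: 0.527
time: 9.75
position: [0.5346, 0.1969, 0.0337]
tool_rot: [0.071, 3.139, -0.0]
ft_force: [0.4, -4.0, 5.4]
grip_width: 0.525
```

```bash
for i in 1 2 ; do python3 -m creep '[[[0.45,0,0.5,0,0,0,0],[0.45,0,1,0,0,0,0],[0.45,0,1,0,0,0,0]]]'; done
```

```text
time: 10.05
position: [0.5346, 0.1979, 0.0336]
tool_rot: [0.071, 3.139, -0.0]
ft_force: [0.1, -4.1, 4.3]
grip_width: 0.522
time: 10.35
position: [0.5347, 0.1989, 0.0337]
tool_rot: [0.071, 3.139, -0.0]
ft_force: [0.6, -4.2, 5.2]
grip_width: 0.525
```

```bash
for i in 1 2 3; do python3 -m creep '[[[0.45,0,0.5,0,0,0,0],[0.45,0,1,0,0,0,0],[0.45,0,1,0,0,0,0]]]'; done
```

```text
time: 10.65
position: [0.5347, 0.2, 0.0336]
tool_rot: [0.071, 3.139, -0.0]
ft_force: [0.1, -3.3, 5.6]
grip_width: 0.526
time: 10.95
position: [0.5347, 0.2002, 0.0337]
tool_rot: [0.071, 3.139, -0.002]
ft_force: [-0.0, -4.8, 6.1]
grip_width: 0.523
time: 11.25
position: [0.5347, 0.2003, 0.0337]
tool_rot: [0.072, 3.14, -0.004]
ft_force: [-2.1, -7.1, 7.5]
grip_width: 0.522
```

```bash
python3 -m creep '[[[0.45,-2,0,0,0,0,0],[0.45,-4,0,0,0,0,0],[0.45,-6,0,0,0,0,0],[0.45,-8,0,0,0,0,0],[0.45,-10,0,0,0,0,0]]]'; python3 -m creep '[[[0.45,-1,0,0,0,0,0],[0.45,-2,0,0,0,0,0],[0.45,-3,0,0,0,0,0],[0.45,-4,0,0,0,0,0],[0.45,-5,0,0,0,0,0]]]'; for i in 1 2; do python3 -m creep '[[[0.45,-0.5,0,0,0,0,0],[0.45,-1,0,0,0,0,0],[0.45,-1.5,0,0,0,0,0],[0.45,-2,0,0,0,0,0],[0.45,-2,0,0,0,0,0]]]'; done
```

```text
time: 11.75
position: [0.5373, 0.2003, 0.0335]
tool_rot: [-0.071, -3.126, 0.005]
ft_force: [-20.4, -8.0, 24.8]
grip_width: 0.524
time: 12.25
position: [0.5425, 0.2, 0.0335]
tool_rot: [-0.071, -3.126, 0.005]
ft_force: [-19.3, -7.6, 23.9]
grip_width: 0.518
time: 12.75
position: [0.5447, 0.1999, 0.0335]
tool_rot: [-0.071, -3.127, 0.004]
ft_force: [-18.3, -7.7, 23.5]
grip_width: 0.524
time: 13.25
position: [0.5467, 0.1998, 0.0335]
tool_rot: [-0.071, -3.127, 0.004]
ft_force: [-18.7, -7.8, 24.0]
grip_width: 0.523
```

```bash
python3 -m creep '[[[0.45,2,0,-0.3,0,0,0],[0.45,4,0,-0.6,0,0,0],[0.45,4,0,-1,0,0,0],[0.45,4,0,-1,0,0,0]]]'; python3 -m creep '[[[0.45,1,0,-0.3,0,0,0],[0.45,2,0,-0.6,0,0,0],[0.45,2,0,-0.6,0,0,0],[0.45,2,0,-0.6,0,0,0]]]'
```

```text
time: 13.65
position: [0.5467, 0.1999, 0.0336]
tool_rot: [-0.071, -3.136, 0.004]
ft_force: [-5.5, -5.1, 6.9]
grip_width: 0.526
time: 14.05
position: [0.5466, 0.1999, 0.0338]
tool_rot: [-0.072, -3.14, 0.004]
ft_force: [1.2, -6.0, -1.2]
grip_width: 0.525
```

```bash
python3 -m creep '[[[0.45,-0.5,0,0,0,0,0],[0.45,-1,0,0,0,0,0],[0.45,-1.5,0,0,0,0,0],[0.45,-2,0,0,0,0,0],[0.45,-2,0,0,0,0,0]]]';  python3 -m creep '[[[0.45,-0.5,0,0,0,0,0],[0.45,-1,0,0,0,0,0],[0.45,-1.5,0,0,0,0,0],[0.45,-2,0,0,0,0,0],[0.45,-2,0,0,0,0,0]]]'
```

```text
time: 14.55
position: [0.5467, 0.1998, 0.0336]
tool_rot: [-0.072, -3.136, 0.005]
ft_force: [-5.0, -6.0, 3.6]
grip_width: 0.52
time: 15.05
position: [0.5473, 0.1998, 0.0336]
tool_rot: [-0.071, -3.133, 0.005]
ft_force: [-7.6, -6.2, 5.5]
grip_width: 0.527
```

```bash
python3 -m creep '[[[0.45,-0.5,-0.5,-0.2,0,0,0],[0.45,-1,-1,-0.4,0,0,0],[0.45,-1.5,-1,-0.4,0,0,0],[0.45,-2,-1,-0.4,0,0,0],[0.45,-2,-1,-0.4,0,0,0]]]';  for i in 1 2; do python3 -m creep '[[[0.45,-0.5,0,0,0,0,0],[0.45,-1,0,0,0,0,0],[0.45,-1.5,0,0,0,0,0],[0.45,-2,0,0,0,0,0],[0.45,-2,0,0,0,0,0]]]'; done
```

```text
time: 15.55
position: [0.5516, 0.1996, 0.034]
tool_rot: [-0.071, -3.138, 0.003]
ft_force: [-1.9, -5.3, -0.9]
grip_width: 0.525
time: 16.05
position: [0.5536, 0.1995, 0.034]
tool_rot: [-0.071, -3.138, 0.003]
ft_force: [-2.5, -5.1, -1.0]
grip_width: 0.522
time: 16.55
position: [0.5556, 0.1994, 0.0341]
tool_rot: [-0.071, -3.138, 0.003]
ft_force: [-2.7, -4.0, -1.6]
grip_width: 0.521
```

```bash
for i in 1 2 3; do python3 -m creep '[[[0.45,-0.5,0,0.05,0,0,0],[0.45,-1,0,0.1,0,0,0],[0.45,-1.5,0,0.1,0,0,0],[0.45,-2,0,0.1,0,0,0],[0.45,-2,0,0.1,0,0,0]]]'; done
```

```text
time: 17.05
position: [0.5577, 0.1993, 0.034]
tool_rot: [-0.071, -3.138, 0.003]
ft_force: [-3.3, -4.0, -2.9]
grip_width: 0.523
time: 17.55
position: [0.5597, 0.1992, 0.0339]
tool_rot: [-0.071, -3.138, 0.003]
ft_force: [-2.9, -4.8, -1.2]
grip_width: 0.523
time: 18.05
position: [0.5616, 0.1992, 0.0338]
tool_rot: [-0.071, -3.138, 0.003]
ft_force: [-1.9, -4.8, -1.9]
grip_width: 0.523
```

```bash
for i in 1 2 3; do python3 -m creep '[[[0.45,-0.4,0,0.05,0,0,0],[0.45,-0.8,0,0.05,0,0,0],[0.45,-1.2,0,0.05,0,0,0],[0.45,-1.6,0,0.05,0,0,0],[0.45,-1.6,0,0.05,0,0,0]]]'; done
```

```text
time: 18.55
position: [0.5632, 0.1991, 0.0338]
tool_rot: [-0.071, -3.138, 0.003]
ft_force: [-3.7, -4.7, -0.8]
grip_width: 0.524
time: 19.05
position: [0.5632, 0.199, 0.0336]
tool_rot: [-0.071, -3.135, 0.003]
ft_force: [-6.7, -4.2, 2.7]
grip_width: 0.528
time: 19.55
position: [0.5632, 0.1991, 0.0336]
tool_rot: [-0.07, -3.131, 0.004]
ft_force: [-11.3, -5.2, 6.7]
grip_width: 0.522
```

Run:
```python
from h import *
a=ctrl.get_image("top")[:,:,::-1].copy(); b=ctrl.get_image("scene")[:,:,::-1].copy()
cv2.imwrite("pics/top2.png",a); cv2.imwrite("pics/scene2.png",b)
p=proj("scene",[.638,.2,.046])[0]; x0,y0=(p-[45,40]).astype(int)
A=cv2.resize(a[160:235,235:300],None,fx=7,fy=7,interpolation=cv2.INTER_CUBIC)
B=cv2.resize(b[y0-10:y0+65,x0-25:x0+40],None,fx=7,fy=7,interpolation=cv2.INTER_CUBIC)
cv2.imwrite("pics/c5.png",cv2.resize(np.hstack([A,B]),(800,int(800*75/130))));print(x0,y0)
g=a.astype(int)
for u in (254,258,262,285): print(u,[tuple(map(int,g[v,u])) for v in range(178,194)])
```

```text
320 153
254 [(90, 174, 186), (90, 176, 186), (91, 176, 186), (88, 171, 186), (88, 169, 187), (89, 168, 186), (95, 169, 187), (98, 170, 187), (91, 168, 186), (87, 167, 187), (87, 167, 187), (86, 168, 186), (86, 168, 186), (86, 167, 185), (84, 163, 179), (77, 150, 165)]
258 [(91, 175, 185), (91, 176, 186), (92, 176, 187), (90, 173, 186), (88, 170, 187), (88, 170, 187), (87, 169, 186), (86, 168, 186), (86, 166, 187), (85, 165, 187), (84, 164, 186), (83, 163, 187), (82, 161, 185), (81, 156, 179), (68, 131, 150), (47, 85, 97)]
262 [(92, 176, 186), (92, 177, 186), (92, 178, 186), (91, 176, 186), (88, 173, 186), (88, 171, 185), (89, 171, 184), (90, 169, 183), (87, 168, 182), (86, 168, 183), (85, 166, 183), (84, 165, 182), (83, 162, 180), (79, 155, 171), (67, 130, 144), (45, 83, 92)]
285 [(94, 181, 186), (93, 181, 185), (92, 180, 185), (92, 178, 186), (91, 178, 186), (92, 179, 185), (90, 173, 180), (80, 156, 167), (73, 135, 161), (78, 139, 176), (87, 154, 186), (93, 164, 186), (96, 169, 186), (97, 170, 187), (96, 170, 187), (96, 168, 185)]
```

View pics/c5.png

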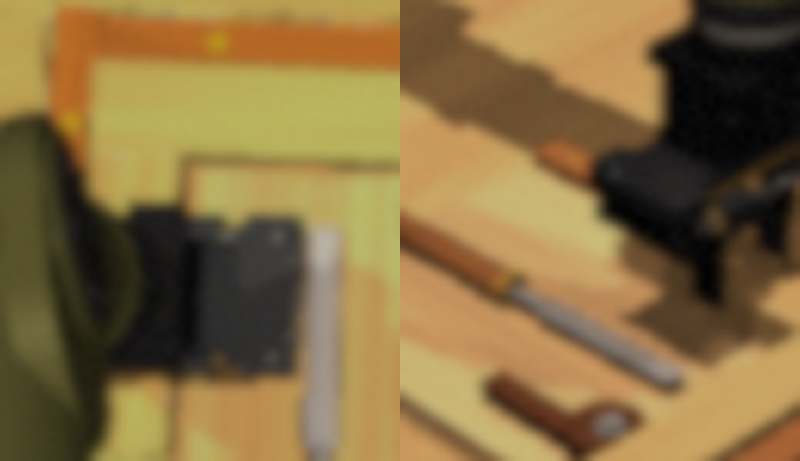

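Both crops show no dark gap between rail and stile (top row ~184), so the shoulder is closed with the edge along the fence. The chisel hasn't moved. Next I'll unload the downward force and set the push.

```bash
python3 -m creep '[[[0.45,0,0,-0.3,0,0,0],[0.45,0,-0.3,-0.6,0,0,0],[0.45,-0.3,-0.5,-0.6,0,0,0],[0.45,-0.5,-0.5,-0.6,0,0,0],[0.45,-0.5,-0.5,-0.6,0,0,0]]]'; python3 -m creep '[[[0.45,0,0,0,0,0,0],[0.45,0,0,0,0,0,0]]]'; python3 -c "
from h import *
for i in range(6):
  ctrl.get_image('top'); s=ctrl.get_state(); print(s['ft_force'].round(1),s['position'].round(4))"
```

```text
time: 20.15
position: [0.5632, 0.199, 0.0336]
tool_rot: [-0.07, -3.131, 0.003]
ft_force: [-11.0, -4.3, 3.7]
grip_width: 0.521
time: 20.35
position: [0.5632, 0.199, 0.0336]
tool_rot: [-0.07, -3.131, 0.003]
ft_force: [-11.4, -4.1, 3.2]
grip_width: 0.524
[-10.9  -3.5   3.6] [0.5632 0.199  0.0336]
[-11.1  -4.8   3.2] [0.5632 0.199  0.0336]
[-11.1  -4.1   4. ] [0.5632 0.199  0.0336]
[-11.1  -4.6   3.2] [0.5632 0.1991 0.0336]
[-11.5  -3.8   3.8] [0.5632 0.199  0.0336]
[-11.6  -4.4   3.6] [0.5632 0.199  0.0336]
```

```bash
python3 -m creep '[[[0.45,-0.3,0,-0.1,0,0,0],[0.45,-0.6,0,-0.3,0,0,0],[0.45,-0.6,0,-0.3,0,0,0]]]'; for i in 1 2 3 4 5 6 7 8 9 10; do python3 -m creep '[[[0.45,0,0,0,0,0,0],[0.45,0,0,0,0,0,0],[0.45,0,0,0,0,0,0],[0.45,0,0,0,0,0,0],[0.45,0,0,0,0,0,0]]]' | grep -E 'time|pos|ft'; done
```

```text
time: 20.95
position: [0.5632, 0.199, 0.0336]
tool_rot: [-0.07, -3.129, 0.003]
ft_force: [-12.5, -4.7, 3.6]
grip_width: 0.519
time: 21.45
position: [0.5632, 0.199, 0.0336]
ft_force: [-12.1, -4.1, 3.0]
time: 21.95
position: [0.5632, 0.199, 0.0336]
ft_force: [-12.4, -3.1, 3.0]
time: 22.45
position: [0.5632, 0.1991, 0.0336]
ft_force: [-12.0, -4.5, 3.4]
time: 22.95
position: [0.5632, 0.199, 0.0336]
ft_force: [-11.3, -4.5, 2.9]
time: 23.45
position: [0.5632, 0.199, 0.0336]
ft_force: [-11.5, -4.9, 3.7]
time: 23.95
position: [0.5632, 0.199, 0.0336]
ft_force: [-12.4, -4.0, 2.5]
time: 24.45
position: [0.5632, 0.199, 0.0336]
ft_force: [-12.4, -4.6, 3.2]
time: 24.95
position: [0.5632, 0.199, 0.0336]
ft_force: [-11.6, -4.3, 3.4]
time: 25.45
position: [0.5632, 0.199, 0.0336]
ft_force: [-11.3, -3.8, 3.2]
time: 25.95
position: [0.5632, 0.1991, 0.0336]
ft_force: [-11.6, -2.8, 3.3]
```

Push has held at about 12 N for 5 s with no movement, so I'm handing in.

```bash
python3 -c "
from h import *
print(ctrl.close_job()); s=ctrl.get_state(); print(s['time'],s['ft_force'],s['position'],s['grip_width'])"
```

```text
the job is handed in; nothing more can be done
None
the job is handed in; nothing more can be done
```

The rail is home in the clamped stile, and I handed in at about 26 s with the gripper still holding and pushing it. I gripped it with 40 N, lowered it flat onto the board, moved it against the side fence and eased it along until the shoulder closed.

- **Push:** the wrist read 11.3–12.5 N along the pushing direction for the 5 s before hand-in. The rail did not move in that time. About 4 N pressed it against the fence and 3 N down onto the board.
- **Fit:** the top view showed no gap between rail and stile. The rail stopped within about 1 mm of the home position estimated from the camera (x 0.563 m against 0.564 m).
- **Bystanders:** the spare stile, clamp and chisel look unmoved in the pictures after the lift. I did not check the others specifically.

Some checks disagreed or could not be made:
- **Fence position:** the fence touched about 2.5 mm beyond where the camera put it, so I trusted the contact.
- **Early drag:** partway along the fence, before the tenon reached the groove, friction rose to about 19 N along and 24 N down. I backed off, lightened the pressure and slid on with about 3 N.
- **Force at the shoulder:** the push was measured at the wrist, so friction may make the force at the shoulder a few newtons lower.
- **After hand-in:** no readings were available.

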